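# Hold the ticket clip open over a price card

### The arm

A 6-joint arm with a two-finger parallel gripper is mounted at the origin on a cart in front of the work surface, level with it; the furniture and walls round the work are solid. World frame = base frame: x ahead of the robot, y to its left, z up, the work surface at z = 0. Lengths are in m, angles in degrees, forces in N, time in s.
With the tool pointing down it reaches from about 0.4 to 0.825 m from the base axis. Payload 7 kg.
Tool frame: the origin (TCP) lies on the mounting face of the last link; the fingertips stand 178 mm ahead of it and the grasp point (between the pads) lies 159 mm ahead of it (env.grasp_offset is the distance from the TCP to the grasp point, in m); z points along the fingers, y is the line along which they close (so a half turn about z gives the same grasp; the last joint's range is limited). The gripper opens to 88 mm and grips with 3 to 60 N. Pads are 19 mm wide; open, the fingers measure 130 mm over their backs; the gripper's body (78 mm by 193 mm) begins 47 mm behind the grasp point.
Start: joints at [91.106, 20.546, 0.682, 0, -70.136, -16.507], TCP at [0.179, 0.651, 0.405] pointing down, gripper open.
Joint ranges: [-176.03, 176.03], [-82.01, 121.73], [-58.28, 71.71], [-173.87, 95.51], [-174.79, -0.11], [-173.66, 173.66]. Speed limits (degrees/s): [136.94, 136.94, 172.46, 180, 180, 180].

### API

Orientations are given as [roll, pitch, yaw] about the fixed x, y, z axes, in that order (R = Rz(yaw) Ry(pitch) Rx(roll)).
In Python, from rig import env gives the robot as it stands.
- The arm moves only by the shell command python3 -m crank 'ROWS'. ROWS is JSON, one flat list of numbers, 5 for each row, row after row: the opening, from 0 (shut) to 1 (fully open), then the shift along the world's x, y, z normalised to -1 to 1, where 1 is 200 mm, then the turn about the world's z normalised to -1 to 1, where 1 is 180 degrees. A call has 1 to 5 rows; each row is the pose to reach, as a shift and turn from the pose commanded when the call began, turning the shorter way round; what a row does not reach only later rows make up. A row lasts 1/10 s, in which the tool goes at most 50 mm and 8.59 degrees, less where a joint would pass 70% of its speed; a pose out of reach is approached as far as the arm can. A call with a number of a shift or a turn outside -1 to 1 is refused whole. A call with a gripper value outside its range is refused whole. The fingers move at their own pace and stop on an object; the grip force is fixed at half the most. Time passes only in rows, so rows that repeat a pose let the fingers close. It gives the time, the measured TCP pose, the force, the opening and the grip force at its end, in the units of the state.
- env.read_state(): the state, without advancing time (a new reading comes with each control period).
- env.camera(name): name is "scene" or "top"; returns a dict with "color" (480x640x3 uint8, red, green, blue), "depth" (480x640 float32, m along the optical axis (not along the pixel's ray), 0 where there is no reading), "vertical_fov" (degrees; the focal length in pixels is half the picture's height over the tangent of half this angle, whatever the lens; pixels are square), "cx", "cy" (the principal point, pixels), "k1" (the pictures are not rectified: a ray, as slopes to the right and down, at radius r is drawn at 1 + k1 r^2 times it, then the intrinsics apply), "world_to_cam" (4x4, takes a point from world to camera coordinates). Camera axes: x right, y down, z forward; pixel columns grow to the right and rows downward; lengths in m; the calibration is good to about 2 mm. A picture is of the moment at which its call begins.
- env.job_done(): hands the job in; it is judged then, once.
Trained networks look in a picture, given as the dict that the camera call returned (one of the last four; its "shot" number tells which), for a name from the list of things; names that differ only in an ending like _2 or _b are one class to them, and where a whole thing is asked for, a point or a joint stands for the part that bears it (a point fixed in the world has none). Each returns a list of dicts, best first, with "score" (0 to 1); they miss things now and then, are a little off and sometimes report something else, mostly with a low value. They report only what shows in the picture. A call takes as long as a camera call. They do not tell look-alikes from the thing itself.
- env.boxes_of(picture, name): "at" ([x, y, z] in m, in the coordinates of the camera as it stood for that picture, good to about 4 mm: the middle of the surface that is visible of it).
The state is a dict: "t": time; "joint_positions": joint angles; "joint_vel": joint speeds; "joint_efforts": joint torques, N m; "ee_pos": TCP position; "tcp_rot": TCP orientation; "force": force on the tool from outside, world axes, zero at the start; "wrist_torque": the same for the moment, N m; "opening": finger opening in m; "finger_force": force on a finger pad.
Only numpy, scipy, OpenCV 4.12 (cv2) and the standard library are available. Lean on these libraries where they do the work, as an engineer would, in place of code of your own. Each camera call takes 0.05 s, during which the arm holds its last target. There are 200 camera calls.

### The job

Squeeze the spring clip open by its two levers and take it off its little stand, then hold it wide open, jaws down, over the middle of the top edge of the price card in front of the cheese with the wedge cut out, one jaw on each side and square to the card, so that I can slip an offer ticket in behind it. Let the card's upper edge come well up between the jaws (about 16 mm), but hold the clip there clear of the card on both sides, do not knock or shift the price tag, and leave the other tag and the cheeses where they are. Finish while still holding the clip like that: do not let it close or let go.

Things in the scene. Friction and masses are not known exactly. Their poses are not given: they have to be found in the camera images.
- clip: White plastic spring clip like a clothes peg, 82 mm tall, 50 g, parked upright, jaws down, on its stand's plate. Origin: middle of the pivot pin, 62 mm above the deck at the start. x: across jaws and levers, the way to squeeze; y: along the pin; z: up to the levers. It is the -x arm's frame: squeezed evenly, each arm turns half the opening, so x and z tilt up to 0.25 rad while the whole clip stays upright.
- lever_top (a point): Top of the -x lever, outer face, mid breadth. Both levers reach 42 mm above the pivot, 25 mm broad, 3 mm thick, leaning outward when shut (38 mm wide over the tops); fully squeezed their outer faces are parallel, 18 mm apart. Pinch them along x from straight above, finger ends about 7 mm above the pivot (no wider than 18 mm there).
- clip_arm (a joint): Opening of the clip, rad: 0 parked (jaw gap 3 mm), -0.06 shut with nothing between, 0.5 fully gaping at its stop (gap 23 mm at the jaw tips). The spring always shuts it: about 2 to 3 N at the lever tops starts it, about 5 to 7 N brings it to the stop. A squeeze of 10 to 20 N holds it; more does nothing more.
- jaw_tip_a (a point): Inner lower edge of the -x jaw, mid breadth, 40 mm below the pivot. Jaws are 3 mm thick and 30 mm broad (along the pin).
- jaw_tip_b (a point): Inner lower edge of the other (+x) jaw, mid breadth, 40 mm below the pivot.
- clip_stand: Parking stand, fixed: dark foot 60 x 70 x 8 mm with an upright bare metal plate 3 mm thick (along its x), 50 mm wide (along y), top 48 mm above the deck. Origin: centre of the underside. The jaws reach 26 mm below the plate's top: lift the opened clip straight up by at least 35 mm.
- tag_cut: The price tag to work on, in front of (on the robot's side of) the cheese with the wedge cut out: upright card 2 mm thick (along its x), 58 mm wide (along y), top edge 46 mm above the deck, on a foot 22 x 50 x 6 mm; loose and very light (18 g). Origin: centre of the underside; z up.
- card_top (a point): Middle of the top edge of that card, 46 mm above the deck.
- tag_whole: A like price tag in front of the whole cheese: a bystander, loose.
- cut_cheese: Round cheese 126 x 130 x 54 mm with a wedge cut out of it, loose; origin at the centre of the underside. It may stand to the left or to the right of the other.
- whole_cheese: Whole round cheese 136 mm across, 73 mm tall, loose; origin at the centre of the underside.
Things that resemble listed ones, but are neither listed nor needed, are in the scene too. Leave any green or orange look-alike of the tag_cut alone.

How it is judged (in metres and radians):
On the way, in this order (a step that is already met when the one before it is completed fails the run):
1. the clip is squeezed open and lifted clear of its stand (height (world z) of clip above 0.095 m and value of joint clip_arm above 0.3 rad and contact force between clip and clip_stand below 0.05 N and contact force between clip and the fingers above 1 N), for 0.1 s.
2. the clip gapes around the top edge of the right card (((x of jaw_tip_a in the frame of tag_cut below -0.004 m and x of jaw_tip_b in the frame of tag_cut above 0.004 m) or (x of jaw_tip_b in the frame of tag_cut below -0.004 m and x of jaw_tip_a in the frame of tag_cut above 0.004 m)) and y of clip in the frame of tag_cut between -0.014 and 0.014 m and z of jaw_tip_a in the frame of tag_cut between 0.014 and 0.04 m and z of jaw_tip_b in the frame of tag_cut between 0.014 and 0.04 m and angle between the y axis of clip and the y axis of tag_cut, either way round below 0.3 rad and value of joint clip_arm above 0.38 rad and contact force between clip and tag_cut below 0.3 N and contact force between clip and the fingers above 1 N), for 0.2 s.
At the end, for the whole second after the job is handed in: Fingers hold the clip open (joint over 0.38 rad), at rest, off its stand, a jaw each side of the cut cheese's card, tips 6 to 32 mm below its top edge, centred within 14 mm and square within 0.3 rad, not touching the tag; that tag upright, within 15 mm; other tag and cheeses within 20 mm (all of step 2 and contact force between clip and clip_stand below 0.1 N and linear speed of clip below 0.02 m/s and distance of tag_cut from where it was at the start of the episode below 0.015 m and angle between tag_cut's own z axis and vertical below 0.15 rad and distance of each of tag_whole, cut_cheese, whole_cheese from where it was at the start of the episode below 0.02 m); the arm keeps its last pose, push and grip.
It fails at once if the price tag is shoved, bitten or knocked over (distance of tag_cut from where it was at the start of the episode above 0.015 m or angle between tag_cut's own z axis and vertical above 0.35 rad or contact force between clip and tag_cut above 3 N).
It fails at once if the other tag or a cheese is disturbed (distance of any of tag_whole, cut_cheese, whole_cheese from where it was at the start of the episode above 0.02 m or angle between tag_whole's own z axis and vertical above 0.35 rad).
It also fails if it takes over 38 s, if anything falls off the work surface, if the arm or the gripper's body presses on something with over 40 N, if the wrist force passes 120 N, or if a joint passes its speed limit or range.

## Working session

There is one attempt and no reset: what is moved stays moved. The work goes in short steps, Python scripts to look and compute and a shell command to move; the robot and the scene stay as the last step left them, time stands still between calls to the robot, and variables do not carry over. Pictures are saved under pics/ and viewed, at most 10 in all, crops included, and the job is handed in when it is done.

```bash
mkdir -p pics; ls
cat > h.py <<'E'
import numpy as np, cv2
from rig import env
def cloud(p):
    h,w=p["depth"].shape; f=h/2/np.tan(np.radians(p["vertical_fov"])/2)
    K=np.array([[f,0,p["cx"]],[0,f,p["cy"]],[0,0,1]])
    v,u=np.mgrid[:h,:w]
    n=cv2.undistortPoints(np.stack([u,v],-1).reshape(-1,1,2).astype(float),K,np.array([p["k1"],0,0,0.])).reshape(h,w,2)
    d=p["depth"]; c=np.stack([n[...,0]*d,n[...,1]*d,d],-1)
    return w_of(p,c.reshape(-1,3)).reshape(h,w,3)
def w_of(p,c):
    T=np.linalg.inv(p["world_to_cam"]); return np.asarray(c)@T[:3,:3].T+T[:3,3]
E
python3 - <<'E'
from h import *
s=env.read_state(); print(s["ee_pos"],s["tcp_rot"],s["opening"],s["t"])
for n in ("scene","top"):
    p=env.camera(n); cv2.imwrite(f"pics/{n}0.png",p["color"][...,::-1]); 
    print(n,p["vertical_fov"],p["k1"],np.linalg.inv(p["world_to_cam"])[:3,3].round(3))
    for k in ("clip","clip_stand","tag_cut","tag_whole","cut_cheese","whole_cheese","lever_top","card_top"):
        print(k,[(w_of(p,b["at"]).round(3).tolist(),round(b["score"],2)) for b in env.boxes_of(p,k)])
E
```

```text
pics
[0.17920613 0.65056881 0.40370285] [ 1.79901873e+02 -9.87950391e-03 -1.54071816e+01] 0.0875442275998877 0.0
scene 53.26174073155521 0.013635592829613546 [-0.082  0.59   0.561]
clip [([0.477, 0.229, 0.074], 0.73)]
clip_stand [([0.468, 0.237, 0.006], 0.61)]
tag_cut [([0.486, 0.018, 0.019], 0.71), ([0.45, -0.072, 0.018], 0.56), ([0.35, 0.03, 0.003], 0.5)]
tag_whole [([0.5, -0.216, 0.018], 0.6)]
cut_cheese [([0.583, 0.013, 0.047], 0.81)]
whole_cheese [([0.586, -0.158, 0.053], 0.96)]
lever_top [([0.471, 0.231, 0.071], 0.64)]
card_top [([0.453, -0.075, 0.02], 0.89), ([0.485, 0.018, 0.019], 0.79), ([0.35, 0.028, 0.004], 0.72)]
top 53.539512619570765 -0.0320230332991387 [ 0.326 -0.012  0.943]
clip [([0.477, 0.224, 0.073], 0.92)]
clip_stand [([0.472, 0.217, 0.015], 0.67)]
tag_cut [([0.485, 0.015, 0.012], 0.77), ([0.353, 0.02, 0.006], 0.75), ([0.452, -0.074, 0.002], 0.69)]
tag_whole [([0.505, -0.221, 0.01], 0.61), ([0.485, 0.227, 0.072], 0.26)]
cut_cheese [([0.598, -0.013, 0.052], 0.84)]
whole_cheese [([0.605, -0.186, 0.07], 0.59)]
lever_top [([0.481, 0.227, 0.073], 0.53)]
card_top [([0.358, 0.02, 0.002], 0.6), ([0.454, -0.077, 0.007], 0.53), ([0.483, 0.016, 0.015], 0.5)]
```

View pics/scene0.png

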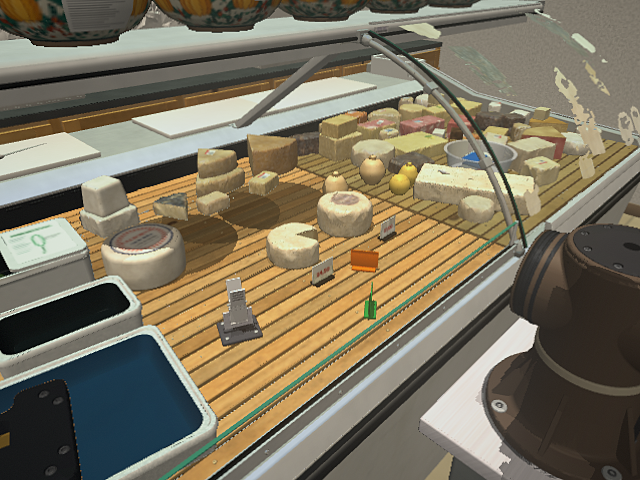

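View pics/top0.png

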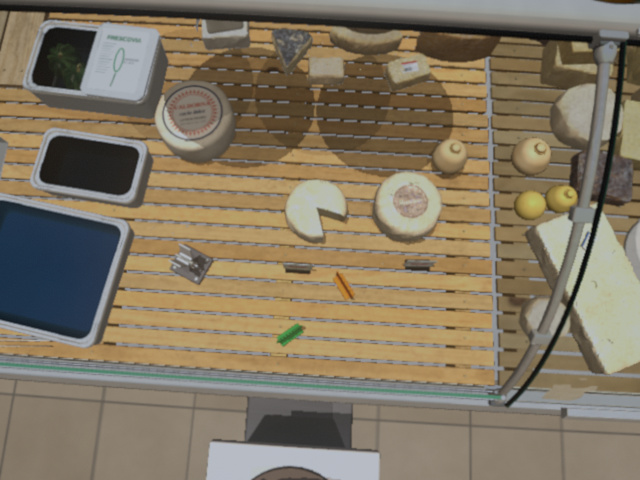

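The views show the clip on its stand at top (190,262), the white tag in front of the cut cheese at top (298,268), the other white tag at (418,265), and orange and green decoys. Next I'll measure the poses from depth.

Run:
```python
from h import *
ims=[]
def pca(P):
    c=P.mean(0); w,V=np.linalg.eigh(np.cov((P-c)[:,:2].T)); a=V[:,1]
    r=cv2.minAreaRect((P[:,:2]*1000).astype(np.float32))
    return len(P),c.round(4),"long ax deg",np.degrees(np.arctan2(a[1],a[0])).round(1),"std",np.sqrt(w).round(4),"rect",np.round(r[0],1),np.round(r[1],1),round(r[2],1)
for n in ("scene","top"):
    p=env.camera(n); X=cloud(p); ok=p["depth"]>0
    def sel(x,y,r,a,b): return X[ok&(np.hypot(X[...,0]-x,X[...,1]-y)<r)&(X[...,2]>a)&(X[...,2]<b)]
    for a,b in ((.004,.012),(.03,.055),(.055,.075),(.075,.095),(.095,.115)):
        P=sel(.475,.226,.06,a,b)
        if len(P)>8: print(n,"clip",a,b,*pca(P))
    for a,b in ((.003,.009),(.012,.05),(.03,.055)):
        P=sel(.487,.017,.045,a,b)
        if len(P)>8: print(n,"tag",a,b,*pca(P),"zmax",P[:,2].max().round(4))
    for (cx,cy,h) in (([(238,308,45)],[(318,272,30)]) if n=="scene" else ([(190,262,30)],[(298,268,30)])):
        pass
    for (u,v) in (((238,305),(320,272)) if n=="scene" else ((190,262),(298,268))):
        ims.append(cv2.resize(p["color"][v-40:v+40,u-50:u+50,::-1],(400,300),interpolation=cv2.INTER_CUBIC))
cv2.imwrite("pics/crop1.png",np.vstack([np.hstack(ims[:2]),np.hstack(ims[2:])]))
```

```text
scene clip 0.004 0.012 643 [0.47   0.2359 0.0068] long ax deg 58.6 std [0.0136 0.0214] rect [478.6 230.3] [69.2 62.5] 65.7
scene clip 0.03 0.055 289 [0.4762 0.2316 0.0409] long ax deg 64.5 std [0.0021 0.0136] rect [476.7 231.3] [49.1 12. ] 60.8
scene clip 0.055 0.075 148 [0.4728 0.2339 0.0651] long ax deg -137.6 std [0.0052 0.0091] rect [474.9 232.1] [30.4 22.8] 45.6
scene clip 0.075 0.095 260 [0.4793 0.2294 0.086 ] long ax deg 155.9 std [0.0073 0.0145] rect [478.6 229.4] [24.7 36.8] 65.0
scene clip 0.095 0.115 84 [0.4783 0.2294 0.0975] long ax deg 155.4 std [0.0071 0.0173] rect [478.2 229.1] [23.8 39.5] 64.7
scene tag 0.003 0.009 83 [0.4802 0.0196 0.0052] long ax deg 86.2 std [0.0037 0.0155] rect [480.2  18.6] [55.  18.9] 76.7 zmax 0.0087
scene tag 0.012 0.05 302 [0.4842 0.0176 0.0281] long ax deg 89.6 std [0.0013 0.0172] rect [484.2  17.7] [ 7.8 58.6] 0.6 zmax 0.0456
scene tag 0.03 0.055 129 [0.4847 0.0173 0.0376] long ax deg 89.7 std [0.0012 0.0172] rect [485.1  17.7] [ 6.4 58.6] 2.0 zmax 0.0456Traceback (most recent call last):
  File "<stdin>", line 16, in <module>
ValueError: not enough values to unpack (expected 3, got 1)
```

Run:
```python
from h import *
ims=[]
def pca(P):
    c=P.mean(0); w,V=np.linalg.eigh(np.cov((P-c)[:,:2].T)); a=V[:,1]
    r=cv2.minAreaRect((P[:,:2]*1000).astype(np.float32))
    return len(P),c.round(4),"long",np.degrees(np.arctan2(a[1],a[0])).round(1),"rect",np.round(r[0],1),np.round(r[1],1),round(r[2],1)
for n in ("scene","top"):
    p=env.camera(n); X=cloud(p); ok=p["depth"]>0
    def sel(x,y,r,a,b): return X[ok&(np.hypot(X[...,0]-x,X[...,1]-y)<r)&(X[...,2]>a)&(X[...,2]<b)]
    if n=="top":
      for a,b in ((.004,.012),(.03,.055),(.055,.075),(.075,.095),(.095,.115)):
        P=sel(.475,.226,.06,a,b)
        if len(P)>8: print(n,"clip",a,b,*pca(P))
      for a,b in ((.003,.009),(.012,.05),(.038,.055)):
        P=sel(.487,.017,.045,a,b)
        if len(P)>8: print(n,"tag",a,b,*pca(P),"zmax",P[:,2].max().round(4))
    P=X[ok&(X[...,2]>.13)&(X[...,0]>.3)&(X[...,0]<.65)&(abs(X[...,1])<.4)]; print("high",len(P),P[:3])
    # front rail / glass heights
    P=X[ok&(X[...,0]>.15)&(X[...,0]<.42)&(X[...,1]>-.2)&(X[...,1]<.4)&(X[...,2]>.01)]
    if len(P): print("front",len(P),P.min(0),P.max(0))
    for (u,v) in (((238,305),(320,272)) if n=="scene" else ((190,262),(298,268))):
        ims.append(cv2.resize(p["color"][v-40:v+40,u-50:u+50,::-1],(400,300),interpolation=cv2.INTER_CUBIC))
cv2.imwrite("pics/crop1.png",np.vstack([np.hstack(ims[:2]),np.hstack(ims[2:])]))
```

```text
high 2150 [[ 0.64886483 -0.39604123  0.3907365 ]
 [ 0.64521986 -0.39505785  0.39120103]
 [ 0.64985445 -0.39372775  0.38864791]]
front 6318 [ 0.25454271 -0.19981434  0.01000521] [0.41996683 0.39998932 0.0801488 ]
top clip 0.004 0.012 680 [0.4755 0.2228 0.008 ] long 124.1 rect [476.5 233.6] [88.6 82.8] 82.3
top clip 0.03 0.055 31 [0.4747 0.2167 0.0448] long 65.8 rect [479.4 229.5] [48.6  8.5] 70.7
top clip 0.055 0.075 161 [0.48   0.2272 0.0669] long 63.9 rect [480.6 228.2] [33.5 19.3] 64.7
top clip 0.075 0.095 87 [0.4816 0.2268 0.0847] long 161.8 rect [481.1 228.3] [25.4 33.1] 65.1
top clip 0.095 0.115 70 [0.4808 0.2275 0.0997] long 156.4 rect [480.3 228.2] [25.5 38. ] 67.1
top tag 0.003 0.009 166 [0.4834 0.0168 0.0057] long 82.7 rect [485.4  17.7] [79.7 68.8] 8.9 zmax 0.0087
top tag 0.012 0.05 160 [0.4859 0.0154 0.0305] long 89.4 rect [486.1  15.8] [57.7  5.3] 89.2 zmax 0.0488
top tag 0.038 0.055 56 [0.487  0.0149 0.0443] long 89.5 rect [487.2  15.7] [57.7  3.1] 89.7 zmax 0.0507
high 5176 [[ 0.64907677 -0.39195848  0.39399953]
 [ 0.64995146 -0.3941988   0.39268414]
 [ 0.64951564 -0.39610268  0.39377256]]
front 3168 [ 0.25505141 -0.19971811  0.01000297] [0.41979755 0.3998313  0.08350182]
```

View pics/crop1.png

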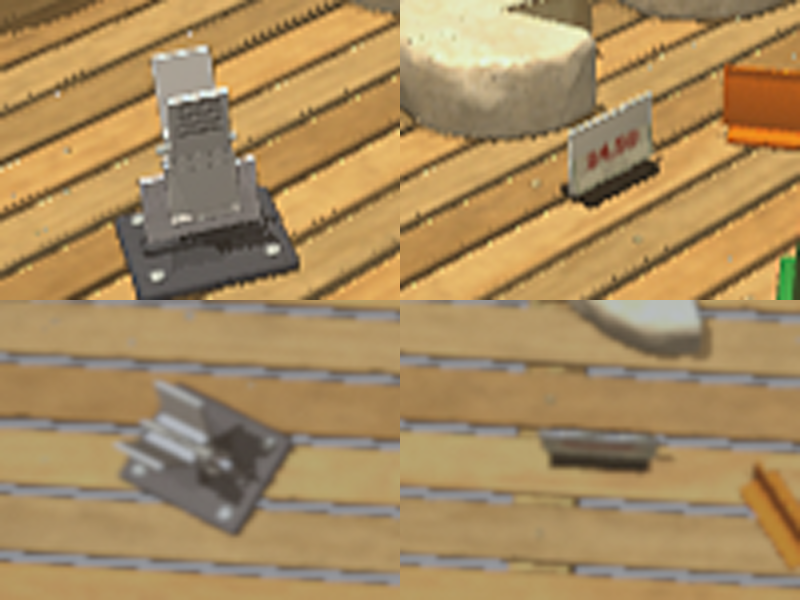

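Both cameras agree: clip at (0.479,0.229) with squeeze axis at -24.5°, tag at (0.486,0.017) with y axis at 89.6°. I'll move above the clip, turning -99°.

```bash
python3 -m crank '[1,0.1,-0.14,0,-0.037, 1,0.2,-0.28,0,-0.073, 1,0.3,-0.42,0,-0.11, 1,0.4,-0.56,0,-0.147, 1,0.5,-0.703,0,-0.1835]'
python3 -m crank '[1,0.1,-0.14,0,-0.037, 1,0.2,-0.28,0,-0.073, 1,0.3,-0.42,0,-0.11, 1,0.4,-0.56,0,-0.147, 1,0.5,-0.703,0,-0.1835]'
python3 -m crank '[1,0.1,-0.14,0,-0.037, 1,0.2,-0.28,0,-0.073, 1,0.3,-0.42,0,-0.11, 1,0.4,-0.56,0,-0.147, 1,0.5,-0.703,0,-0.1835]'
python3 -m crank '[1,0,0,0,0, 1,0,0,0,0]'
```

```text
t: 1.55
ee_pos: [0.2799, 0.509, 0.4048]
tcp_rot: [-180.0, 0.0, -48.7]
force: [-0.5, -0.4, 0.3]
opening: 0.0874
finger_force: 0.0
t: 2.05
ee_pos: [0.3799, 0.3683, 0.405]
tcp_rot: [-180.0, 0.0, -81.7]
force: [-0.1, 1.2, -0.3]
opening: 0.0878
finger_force: 0.0
t: 2.55
ee_pos: [0.4799, 0.2277, 0.405]
tcp_rot: [-180.0, 0.0, -114.8]
force: [-0.4, 1.9, -0.5]
opening: 0.0878
finger_force: 0.0
t: 2.75
ee_pos: [0.4796, 0.2282, 0.4047]
tcp_rot: [-180.0, 0.0, -114.6]
force: [-0.6, 0.1, 0.8]
opening: 0.0875
finger_force: 0.0
```

```bash
python3 -m crank '[1,0,0,-0.2,0, 1,0,0,-0.4,0, 1,0,0,-0.6,0, 1,0,0,-0.72,0, 1,0,0,-0.785,0]'
python3 -m crank '[1,0,0,0,0, 0.35,0,0,0,0, 0.35,0,0,0,0, 0.35,0,0,0,0, 0.35,0,0,0,0]'
python3 - <<'E'
from h import *
p=env.camera("scene"); a=p["color"][250:360,170:310,::-1]
q=env.camera("top"); b=q["color"][215:325,125:265,::-1]
cv2.imwrite("pics/g1.png",np.hstack([cv2.resize(x,(400,314)) for x in (a,b)]))
E
```

```text
t: 3.25
ee_pos: [0.4781, 0.2293, 0.2453]
tcp_rot: [179.9, -0.2, -114.4]
force: [0.6, -0.7, 0.0]
opening: 0.0875
finger_force: 0.0
t: 3.75
ee_pos: [0.4794, 0.2291, 0.2485]
tcp_rot: [-180.0, 0.1, -114.5]
force: [-1.3, 0.0, 0.1]
opening: 0.0615
finger_force: 0.0
```

View pics/g1.png

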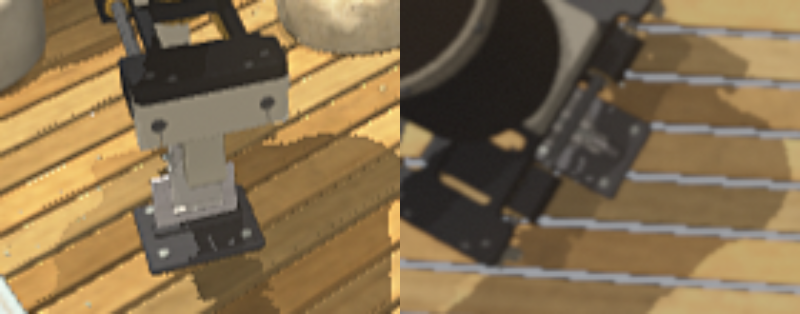

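The fingers straddle the levers square to the clip, so I'll squeeze.

```bash
python3 -m crank '[0.15,0,0,0,0, 0.15,0,0,0,0, 0.1,0,0,0,0, 0,0,0,0,0, 0,0,0,0,0]'
python3 -m crank '[0,0,0,0,0, 0,0,0,0,0, 0,0,0,0,0, 0,0,0,0,0, 0,0,0,0,0]'
python3 -m crank '[0,0,0,0,0, 0,0,0,0,0, 0,0,0,0,0, 0,0,0,0,0, 0,0,0,0,0]'
python3 -m crank '[0,0,0,0,0, 0,0,0,0,0, 0,0,0,0,0, 0,0,0,0,0, 0,0,0,0,0]'
```

```text
t: 4.35
ee_pos: [0.4792, 0.2289, 0.2475]
tcp_rot: [180.0, -0.0, -114.5]
force: [-0.7, -0.2, -0.7]
opening: 0.0173
finger_force: 30.0
t: 4.85
ee_pos: [0.4793, 0.2289, 0.2477]
tcp_rot: [-180.0, 0.0, -114.5]
force: [-0.5, -0.4, -0.4]
opening: 0.0175
finger_force: 30.0
t: 5.35
ee_pos: [0.4793, 0.2289, 0.2477]
tcp_rot: [-180.0, 0.0, -114.5]
force: [-0.1, -0.1, 0.1]
opening: 0.0174
finger_force: 30.0
t: 5.85
ee_pos: [0.4793, 0.229, 0.2477]
tcp_rot: [180.0, -0.0, -114.5]
force: [0.2, -0.4, 0.0]
opening: 0.0179
finger_force: 30.0
```

The opening is 18 mm at 30 N, so the clip is fully squeezed. Lifting straight up.

```bash
python3 -m crank '[0,0,0,0.04,0, 0,0,0,0.1,0, 0,0,0,0.2,0, 0,0,0,0.3,0, 0,0,0,0.4,0]'
python3 -m crank '[0,0,0,0.05,0, 0,0,0,0.1,0, 0,0,0,0.1,0, 0,0,0,0.1,0, 0,0,0,0.1,0]'
python3 - <<'E'
from h import *
p=env.camera("scene"); X=cloud(p)
cv2.imwrite("pics/l1.png",cv2.resize(p["color"][170:360,140:360,::-1],(660,570)))
for k in("clip","jaw_tip_a","lever_top","clip_stand","tag_cut"): print(k,[(w_of(p,b["at"]).round(3).tolist(),round(b["score"],2)) for b in env.boxes_of(p,k)])
c=np.array([.479,.229]);d=X[...,:2]-c
m=(np.hypot(d[...,0],d[...,1])<.05)
for z in np.arange(.07,.16,.005):
    P=X[m&(X[...,2]>z)&(X[...,2]<z+.005)]
    if len(P)>3:
        e=P[:,:2]-c;ax=np.array([np.cos(np.radians(-24.5)),np.sin(np.radians(-24.5))]);u=e@ax;v=e@[-ax[1],ax[0]]
        print(z.round(3),len(P),"x",u.min().round(4),u.max().round(4),"y",v.min().round(4),v.max().round(4))
E
```

```text
t: 6.35
ee_pos: [0.4793, 0.2289, 0.3297]
tcp_rot: [-180.0, 0.1, -114.5]
force: [0.6, -0.3, -0.4]
opening: 0.0175
finger_force: 30.0
t: 6.85
ee_pos: [0.479, 0.2288, 0.3467]
tcp_rot: [180.0, -0.1, -114.5]
force: [0.5, 0.4, 0.1]
opening: 0.0175
finger_force: 30.0
clip [([0.47, 0.234, 0.141], 0.83), ([0.586, -0.159, 0.055], 0.74), ([0.487, 0.018, 0.017], 0.39)]
jaw_tip_a [([0.467, 0.229, 0.138], 0.9)]
lever_top [([0.468, 0.236, 0.136], 0.76), ([0.484, 0.015, 0.019], 0.59), ([0.497, -0.217, 0.016], 0.29), ([0.583, 0.014, 0.049], 0.21)]
clip_stand [([0.467, 0.235, 0.007], 0.76)]
tag_cut [([0.487, 0.014, 0.019], 0.79), ([0.454, -0.073, 0.017], 0.79), ([0.35, 0.031, 0.002], 0.53)]
0.115 15 x -0.0177 0.0111 y -0.0143 0.0135
0.12 71 x -0.0187 0.0109 y -0.0154 0.0137
0.125 56 x -0.0159 0.0082 y -0.0158 0.0141
0.13 60 x -0.0162 0.006 y -0.0145 0.0135
0.135 66 x -0.0125 0.0065 y -0.0157 0.0144
0.14 59 x -0.0121 0.0054 y -0.0156 0.0139
0.145 45 x -0.0106 0.0038 y -0.0153 0.0143
0.15 53 x -0.0121 -0.0016 y -0.0163 0.0121
0.155 48 x -0.0116 0.0023 y -0.0171 0.0159
```

View pics/l1.png

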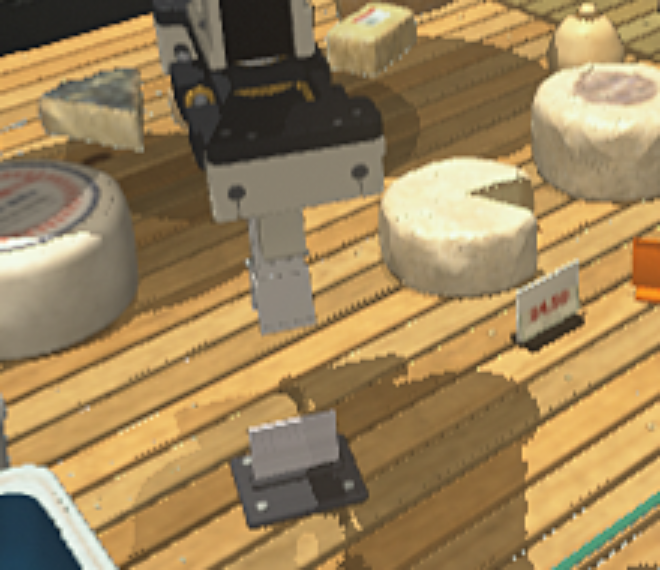

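The clip is open and clear of the bare stand plate, and everything else is undisturbed. Next I'll move over the card and align.

```bash
python3 -m crank '[0,0.01,-0.1,0,0.02, 0,0.015,-0.25,0,0.045, 0,0.02,-0.4,0,0.08, 0,0.03,-0.55,0,0.11, 0,0.04,-0.7,0,0.134]'
python3 -m crank '[0,0,-0.15,-0.04,0, 0,0,-0.27,-0.09,0, 0,0,-0.34,-0.13,0, 0,0,-0.36,-0.16,0, 0,0,-0.36,-0.16,0]'
python3 -m crank '[0,0,0,0,0, 0,0,0,0,0]'
python3 - <<'E'
from h import *
ims=[]
e=env.read_state()["ee_pos"]; print(e)
for n in("scene","top"):
    p=env.camera(n); X=cloud(p); ok=p["depth"]>0
    c=(282,210,372,290) if n=="scene" else (250,230,340,310)
    ims.append(cv2.resize(p["color"][c[1]:c[3],c[0]:c[2],::-1],(400,356),interpolation=cv2.INTER_CUBIC))
    for z in np.arange(.015,.15,.005):
        P=X[ok&(abs(X[...,0]-.487)<.033)&(abs(X[...,1]-.016)<.045)&(X[...,2]>z)&(X[...,2]<z+.005)]
        if len(P)>5: print(n,z.round(3),len(P),"x",P[:,0].min().round(4),P[:,0].max().round(4),"y",P[:,1].min().round(4),P[:,1].max().round(4))
cv2.imwrite("pics/o1.png",np.hstack(ims))
E
```

```text
t: 7.65
ee_pos: [0.4872, 0.0879, 0.3477]
tcp_rot: [-180.0, 0.0, -90.1]
force: [0.7, -0.2, -1.4]
opening: 0.0173
finger_force: 30.0
t: 8.15
ee_pos: [0.4871, 0.0167, 0.3148]
tcp_rot: [179.9, -0.0, -90.4]
force: [-0.2, -0.1, -0.6]
opening: 0.0178
finger_force: 30.0
t: 8.35
ee_pos: [0.4876, 0.0177, 0.316]
tcp_rot: [-180.0, 0.0, -90.3]
force: [0.1, 0.9, 1.2]
opening: 0.0174
finger_force: 30.0
[0.48757884 0.01771049 0.31602171]
scene 0.015 46 x 0.4809 0.4859 y -0.011 0.0468
scene 0.02 49 x 0.481 0.486 y -0.0097 0.0448
scene 0.025 41 x 0.4816 0.4865 y -0.0118 0.0449
scene 0.03 47 x 0.4824 0.4869 y -0.0121 0.0456
scene 0.035 44 x 0.482 0.4868 y -0.0111 0.0464
scene 0.04 41 x 0.482 0.4874 y -0.0115 0.0471
scene 0.085 25 x 0.4701 0.4995 y 0.0043 0.0332
scene 0.09 46 x 0.4697 0.498 y 0.0045 0.0345
scene 0.095 47 x 0.4715 0.4988 y 0.0055 0.0343
scene 0.1 39 x 0.4728 0.496 y 0.0043 0.0342
scene 0.105 43 x 0.4747 0.4956 y 0.0058 0.0345
scene 0.11 39 x 0.476 0.4926 y 0.0033 0.0342
scene 0.115 33 x 0.4763 0.4926 y 0.0025 0.0339
scene 0.12 32 x 0.4747 0.4928 y 0.0062 0.0363
scene 0.125 30 x 0.4758 0.4947 y 0.0152 0.0357
scene 0.13 34 x 0.4756 0.4941 y 0.018 0.0316
scene 0.135 33 x 0.4622 0.5104 y 0.0084 0.0314
scene 0.14 58 x 0.4601 0.5098 y 0.0093 0.0317
scene 0.145 62 x 0.4602 0.5101 y 0.0057 0.031
```

View pics/o1.png

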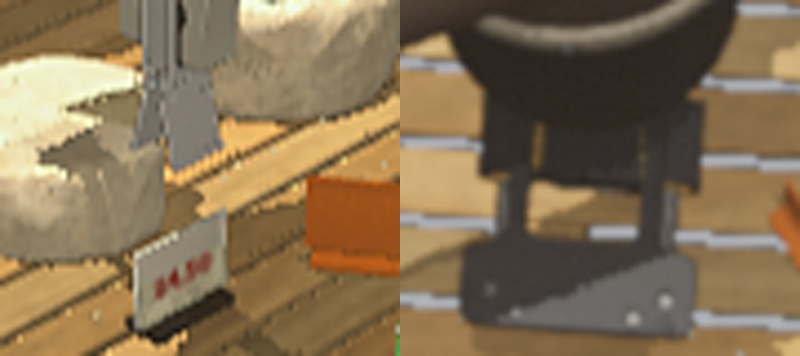

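The clip is square to the card. Its jaws span x 0.470–0.499, centred on the card to about 1 mm. I'll lower it 58 mm.

```bash
python3 -m crank '[0,0.003,-0.005,-0.04,0, 0,0.003,-0.005,-0.08,0, 0,0.003,-0.005,-0.11,0, 0,0.003,-0.005,-0.14,0, 0,0.003,-0.005,-0.17,0]'
python3 -m crank '[0,0,0,-0.03,0, 0,0,0,-0.06,0, 0,0,0,-0.09,0, 0,0,0,-0.11,0, 0,0,0,-0.12,0]'
python3 -m crank '[0,0,0,0,0, 0,0,0,0,0, 0,0,0,0,0, 0,0,0,0,0, 0,0,0,0,0]'
python3 - <<'E'
from h import *
p=env.camera("scene"); X=cloud(p); ok=p["depth"]>0
cv2.imwrite("pics/f1.png",cv2.resize(p["color"][210:300,270:380,::-1],(733,600),interpolation=cv2.INTER_CUBIC))
for k in("clip","tag_cut","tag_whole","cut_cheese","whole_cheese"): print(k,[(w_of(p,b["at"]).round(3).tolist(),round(b["score"],2)) for b in env.boxes_of(p,k)])
for z in np.arange(.01,.09,.005):
    P=X[ok&(abs(X[...,0]-.487)<.033)&(abs(X[...,1]-.016)<.045)&(X[...,2]>z)&(X[...,2]<z+.005)]
    if len(P)>5: print(z.round(3),len(P),"x",P[:,0].min().round(4),P[:,0].max().round(4),"y",P[:,1].min().round(4),P[:,1].max().round(4))
E
```

```text
t: 8.95
ee_pos: [0.4878, 0.0159, 0.2809]
tcp_rot: [180.0, -0.0, -90.4]
force: [-0.1, 0.7, -1.0]
opening: 0.0173
finger_force: 30.0
t: 9.45
ee_pos: [0.4878, 0.0159, 0.2572]
tcp_rot: [180.0, -0.0, -90.4]
force: [-0.4, -0.4, -0.1]
opening: 0.0173
finger_force: 30.0
t: 9.95
ee_pos: [0.4879, 0.0159, 0.2578]
tcp_rot: [-180.0, 0.0, -90.4]
force: [0.0, -0.7, -0.7]
opening: 0.0177
finger_force: 30.0
clip [([0.481, 0.023, 0.06], 0.77)]
tag_cut [([0.449, -0.075, 0.017], 0.98), ([0.485, 0.025, 0.01], 0.68), ([0.353, 0.028, 0.002], 0.62)]
tag_whole [([0.499, -0.218, 0.017], 0.52)]
cut_cheese [([0.586, 0.021, 0.047], 0.81)]
whole_cheese [([0.602, -0.211, 0.066], 0.66), ([0.481, 0.025, 0.009], 0.51)]
0.01 49 x 0.4806 0.4855 y -0.0115 0.0453
0.015 36 x 0.4808 0.486 y -0.0089 0.0445
0.02 24 x 0.4828 0.486 y -0.0118 0.0455
0.025 22 x 0.4721 0.488 y -0.0114 0.0456
0.03 57 x 0.4685 0.5003 y -0.0124 0.0454
0.035 61 x 0.4722 0.4972 y -0.0117 0.0459
0.04 56 x 0.4735 0.496 y -0.0126 0.0462
0.045 41 x 0.4751 0.4936 y 0.0017 0.032
0.05 36 x 0.4748 0.4935 y 0.0029 0.033
0.055 29 x 0.478 0.4909 y 0.0024 0.0317
0.06 26 x 0.476 0.4927 y 0.005 0.0321
0.065 29 x 0.477 0.4943 y 0.0047 0.0345
0.07 32 x 0.4751 0.4943 y 0.0181 0.0307
0.075 23 x 0.463 0.4935 y 0.0108 0.0309
0.08 48 x 0.4605 0.5091 y 0.0039 0.0293
0.085 62 x 0.4601 0.509 y 0.0044 0.0297
```

View pics/f1.png

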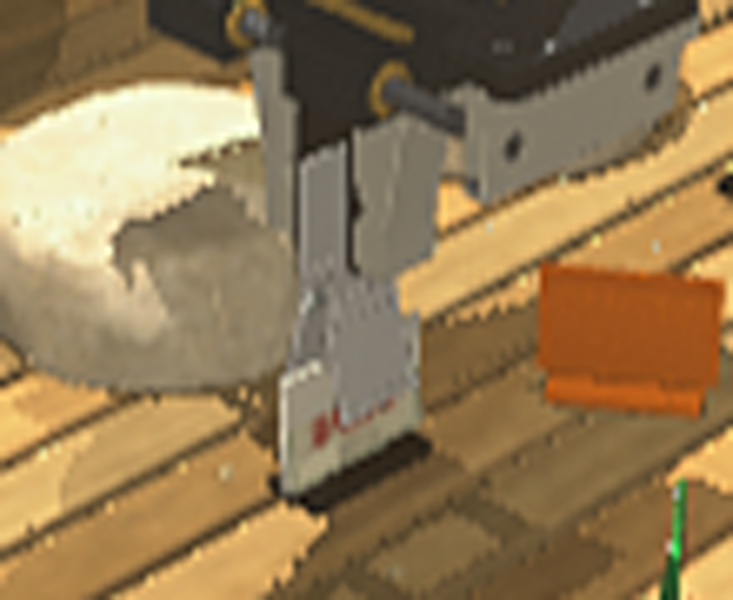

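The near jaw is in front of the card (crop about (375,350)) and the far jaw is behind it. The tips are about 16 mm below the top edge, and the card stands where it was. Handing in.

```bash
python3 -c "
from rig import env
print(env.job_done())"
```

```text
the job is handed in; nothing more can be done
None
```

I handed the job in with the clip held fully open over the cut cheese's price card: one jaw on each side, square and centred, the card's top edge about 16 mm up between the jaws, nothing seen shifted, and no verdict returned.

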